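# Reset and restart the tripped dust extractor

## Robot

A 7-joint arm with a two-finger parallel gripper is mounted at the origin on the work surface. World frame = base frame: x ahead of the robot, y to its left, z up, the work surface at z = 0. Lengths are in mm, angles in rad, forces in N, time in s.
With the tool pointing down it reaches from about 425 to 1025 mm from the base axis. Payload 3.6 kg.
Tool frame: the origin (TCP) lies on the front face of the gripper's body, between the roots of the fingers; the fingertips stand robot.tip_reach ahead of it and the grasp point (between the pads) lies 54 mm ahead of it (robot.tip_reach is the distance from the TCP to the fingertips, in mm); x points along the fingers, z is the direction in which the jaws open and shut, and the axes are right-handed (so a half turn about x gives the same grasp; the last joint's range is limited). The gripper opens to 85 mm and grips with 20 to 120 N. Pads are 22 mm wide; open, the fingers measure 114 mm over their backs; the gripper's body (76 mm by 85 mm) begins 54 mm behind the grasp point. The pads swing forward as they close: fully open they stand 13 mm farther back than shut.
Start: joints at [1.058, 0.591, 0.048, 1.609, -0.033, 0.943, -0.034], TCP at [295.497, -662.051, 303.902] pointing down, gripper open.
Joint ranges: [-2.69, 2.69], [-0.47, 2.24], [-1.27, 1.36], [0.19, 2.51], [-1.53, 4.68], [0.08, 2.07], [-3.09, 3.09]. Speed limits (rad/s): [2.57, 2.57, 3.14, 3.14, 3.14, 3.14, 3.14].

## Interface

Orientations are given as a unit quaternion [w, x, y, z].
In Python, from plant import robot gives the robot as it stands.
- The arm moves only by the shell command python3 -m pendant 'ROWS'. ROWS is JSON, a list that holds one entry, the list of rows, each a list of 7 numbers: the shift along the tool's x, y, z in mm, then the turn, a rotation vector about the tool's x, y, z in degrees, then the closure in counts, from 0 (fully open) to 255 (shut). In form: [[[dx, dy, dz, rx, ry, rz, fingers], ...]]. A call has 1 to 8 rows; each row is the pose to reach, as a shift and turn from the pose commanded when the call began, along the tool's axes at that moment; what a row does not reach only later rows make up. A row lasts 1/10 s, in which the tool goes at most 50 mm and 8.59 degrees, less where a joint would pass 70% of its speed; a pose out of reach is approached as far as the arm can. A call with a gripper value outside its range is refused whole. The fingers move at their own pace and stop on an object; the grip force is fixed at half the most. Time passes only in rows, so rows that repeat a pose let the fingers close. It gives the time, the measured TCP pose, the force and the opening at its end, in the units of the state.
- robot.state(): the state, without advancing time (a new reading comes with each control period).
- robot.snapshot(name): name is "scene" or "top" or "wrist"; returns a dict with "pixels" (420x560x3 uint8, blue, green, red), "z_map" (420x560 float32, mm along the optical axis (not along the pixel's ray), 0 where there is no reading), "fx", "fy", "cx", "cy" (pixels), "world_to_cam" (4x4, takes a point from world to camera coordinates); the wrist camera has in their place "tool_from_camera" (4x4, takes a point from camera to tool coordinates, whose origin is the TCP and whose axes are the tool frame's). Camera axes: x right, y up, looking along -z (the intrinsics and any distortion apply to the point x, -y, -z); pixel columns grow to the right and rows downward; lengths in mm; the calibration is good to about 2 mm. A picture is of the moment at which its call begins: read the wrist's pose just before it.
- robot.close_job(): hands the job in, once; it reports no verdict.
The state is a dict: "clock": time; "joints": joint angles; "qd": joint speeds; "tau": joint torques, N m; "tcp_pos": TCP position; "eef_rot": TCP orientation; "contact_force": force on the tool from outside, world axes, zero at the start; "torque": the same for the moment, N m; "finger_gap": finger opening in mm.
Only numpy, scipy, OpenCV 4.12 (cv2) and the standard library are available. Lean on these libraries where they do the work, as an engineer would, in place of code of your own. Each camera call takes 0.05 s, during which the arm holds its last target. There are 200 camera calls.

## Task

The dust extractor has tripped out. At the sloped control box on the bench, reach a fingertip down into the blue button's well and push the popped-up blue reset button all the way in, so that it stays in; then reach into the other well, press the green start button fully in for a moment and let it come back out. Only press: do not touch the red stop button, do not pick anything up, and leave the things lying around the box where they are.

Things in the scene. Friction and masses are not known exactly. Their poses are not given: they have to be found in the camera images.
- console: Grey control box bolted to the bench, 290 wide (y), 220 deep (x), 60 mm high in front, 94 at the back. Origin: on the bench, 100 mm behind its front, half-way across; x to its back, z up. Its face slopes 12 degrees: normal (-0.208, 0, 0.978), buttons press along (0.208, 0, -0.978) in its axes. Three controls in a row along y, 85 mm apart, order varies; a lamp 14 mm high 62 mm upslope of the row.
- reset_rim (a point): Centre of the mouth of the black well with the BLUE reset button, level with the top of its metal rim (74 mm across, 6 mm proud of the face). Axes as the console's. Well: round, 48 mm inside, 33 mm deep, square to the sloped face. Blue cap: 30 mm across, in the middle; popped up, its top lies about 14 mm below the rim (square to the face); pushed home, 21 mm.
- reset (a joint): Travel of the blue reset button in m: 0 popped up (tripped), 0.007 fully home. It has no spring: it slides with about 3.5 N of friction, meets a hard stop when home and stays where it is left.
- start_rim (a point): Centre of the mouth of the black well with the GREEN start button, level with the top of its metal rim; well, rim, cap diameter and axes as the blue one's. The top of the green cap lies 18 mm below the rim at rest (measured square to the face), 24 mm when fully in.
- start (a joint): Travel of the green start button in m: 0 out, 0.006 fully in. Spring return: about 1.5 N to begin, 5 N fully in, then a hard stop.
- stop_top (a point): Top centre of the RED mushroom stop button, 40 mm across, standing 36 mm proud of the sloped face on a yellow disc 74 mm across. Axes as the console's. Not to be touched.
- stop (a joint): Travel of the red stop button in m: 0 out, 0.006 fully in; must stay at 0.
- stop_button: The red stop button with its yellow disc (origin on the sloped face, in the middle of the disc; axes as the console's). Not to be touched.
- tape_center (a point): Centre of a loose yellow tape measure, 70 x 36 x 62 mm, standing on the bench at one side of the box. To be left alone.
- filler_center (a point): Centre of a loose tin of wood filler, 72 mm across, 95 mm high, standing on the bench at one side of the box. To be left alone.
- block_a_center (a point): Centre of a loose pale oak cube, 32 mm, on the bench in front of the box. To be left alone.
- block_b_center (a point): Centre of a loose darker oak cube, 32 mm, on the bench in front of the box. To be left alone.

How it is judged:
By the outcome, as a careful person would: the job done as asked, in the order asked, and still so for the second after the job is handed in, with the robot touching nothing.
It also fails if it takes over 38 s, if anything falls off the work surface, if the arm or the gripper's body presses on something with over 40 N, if the wrist force passes 120 N, or if a joint passes its speed limit or range.

## Working session

There is one attempt and no reset: what is moved stays moved. The work goes in short steps, Python scripts to look and compute and a shell command to move; the robot and the scene stay as the last step left them, time stands still between calls to the robot, and variables do not carry over. Pictures are saved under pics/ and viewed, about 8 in all and at most 12, crops included, and the job is handed in when it is done.

```bash
ls; mkdir -p pics; python3 - <<'E'
from plant import robot
import cv2, numpy as np, pickle
print(robot.state(), robot.tip_reach)
S={}
for n in("scene","top"):
    s=robot.snapshot(n); S[n]=s; cv2.imwrite(f"pics/{n}0.png",s["pixels"])
    print(n,s["fx"],s["fy"],s["cx"],s["cy"],np.round(s["world_to_cam"],4).tolist(),s.keys())
pickle.dump(S,open("s0.pkl","wb"))
E
```

```text
pics
{'clock': 0.0, 'joints': array([ 1.05750385,  0.59209294,  0.04828677,  1.60982835, -0.03328005,
        0.94269324, -0.03372086]), 'qd': array([-0.00091922, -0.00158387,  0.00058863,  0.00010912, -0.00167274,
        0.00091196, -0.00032732]), 'tau': array([-7.45637353e-04, -5.48689699e+01,  1.54622745e+00, -1.98124158e+01,
        9.39570658e-03,  8.85593210e-03, -1.06748711e-06]), 'tcp_pos': array([ 295.23629556, -661.43584203,  302.75705192]), 'eef_rot': array([ 0.59253867,  0.38520894,  0.59390316, -0.384436  ]), 'contact_force': array([ 0.53559816,  1.37410494, -0.48987345]), 'torque': array([-0.01023776, -0.04363337,  0.02361475]), 'finger_gap': 85.45865443652458} 72.6
scene 532.971276289421 532.971276289421 284.16855361923 218.78903820409704 [[0.5729, 0.8196, -0.0017, -381.1221], [-0.6985, 0.4893, 0.5222, 306.539], [0.4288, -0.298, 0.8528, -1484.6375], [0.0, 0.0, 0.0, 1.0]] dict_keys(['pixels', 'z_map', 'fx', 'fy', 'cx', 'cy', 'world_to_cam'])
top 478.1157807829176 478.1157807829176 282.93978781666794 219.33469556464013 [[-0.0065, -0.9997, 0.0228, 51.401], [0.9968, -0.0047, 0.0798, -562.4158], [-0.0797, 0.0232, 0.9965, -1245.9765], [0.0, 0.0, 0.0, 1.0]] dict_keys(['pixels', 'z_map', 'fx', 'fy', 'cx', 'cy', 'world_to_cam'])
```

View pics/scene0.png

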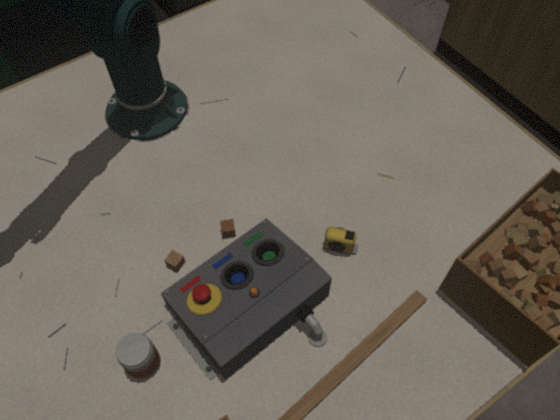

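View pics/top0.png

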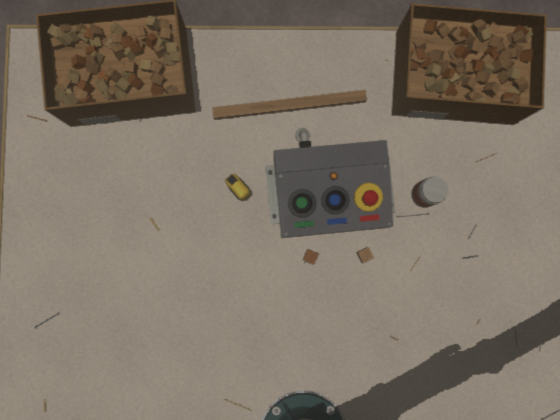

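Both views show the box: top view has green at (302,202), blue at (335,200) and red at (370,197), so blue is in the middle. In the scene view they are at (268,253), (237,275) and (201,293). Next I'll measure them.

```bash
cat > h.py <<'E'
import numpy as np, cv2
def ray(s,u,v):
    W=s["world_to_cam"];R=W[:3,:3];c=-R.T@W[:3,3]
    d=np.array([(u-s["cx"])/s["fx"],-(v-s["cy"])/s["fy"],-1.])
    return c,R.T@d
def back(s,u,v):
    c,d=ray(s,u,v);return c+d*s["z_map"][int(round(v)),int(round(u))]
def onz(s,u,v,z):
    c,d=ray(s,u,v);return c+d*(z-c[2])/d[2]
def tri(a,ua,b,ub):
    c1,d1=ray(a,*ua);c2,d2=ray(b,*ub)
    t=np.linalg.lstsq(np.c_[d1,-d2],c2-c1,rcond=None)[0]
    p,q=c1+t[0]*d1,c2+t[1]*d2
    return (p+q)/2,np.linalg.norm(p-q)
def blob(s,lo,hi,box,smin=90,vmin=35):
    h=cv2.cvtColor(s["pixels"],cv2.COLOR_BGR2HSV).astype(int)
    H=h[...,0];m=((H>=lo)&(H<=hi)) if lo<=hi else ((H>=lo)|(H<=hi))
    m&=(h[...,1]>smin)&(h[...,2]>vmin);k=np.zeros_like(m);x0,y0,x1,y1=box;k[y0:y1,x0:x1]=1;m&=k
    n,l,st,c=cv2.connectedComponentsWithStats(m.astype(np.uint8))
    i=1+st[1:,4].argmax();return c[i],st[i],l==i
E
python3 - <<'E'
import pickle;from h import *
np.set_printoptions(precision=1,suppress=True)
S=pickle.load(open("s0.pkl","rb"));T,C=S["top"],S["scene"]
bx={"green":[(45,85),(290,190,316,216),(252,240,285,268)],"blue":[(95,130),(322,188,350,214),(222,261,252,288)],"red":[(172,6),(355,184,385,208),(188,280,218,306)],"yellow":[(18,34),(350,180,388,215),(184,278,226,318)]}
for k,(h,a,b) in bx.items():
    ca,sa,ma=blob(T,*h,a);cb,sb,mb=blob(C,*h,b)
    p,e=tri(T,ca,C,cb)
    print(k,ca,sa,cb,sb,"tri",p,"gap",e,"depthT",back(T,*ca),"depthC",back(C,*cb))
# depth cloud of face
v,u=np.mgrid[145:236,278:390]
P=np.array([back(T,x,y) for x,y in zip(u.ravel(),v.ravel())]).reshape(91,112,3)
print("zprofile at col 318",[tuple(np.round(P[i,318-278,[0,2]])) for i in range(0,91,5)])
print("zprofile at col 352",[tuple(np.round(P[i,352-278,[0,2]])) for i in range(0,91,5)])
big=cv2.resize(T["pixels"][135:245,260:400],None,fx=5,fy=5,interpolation=cv2.INTER_CUBIC)
cv2.imwrite("pics/topcrop.png",cv2.convertScaleAbs(big,alpha=1.7))
E
```

```text
green [301.2 202.2] [296 197  11  11  90] [268.3 255.2] [262 250  14  11 103] tri [603.1   1.5  65. ] gap 0.9321629858309698 depthT [603.1   2.1  67.2] depthC [602.4   1.4  64.2]
blue [334.2 199.2] [329 194  12  12 107] [237.5 277.6] [231 272  14  12 132] tri [610.5 -83.3  66.3] gap 0.47524696770425245 depthT [610.4 -82.9  67.9] depthC [612.4 -84.4  71. ]
red [370.  197.5] [363 191  15  14 164] [200.9 292.5] [193 284  17  18 252] tri [ 610.3 -168.8   99.3] gap 0.09265095281915041 depthT [ 608.6 -165.9  113. ] depthC [ 616.1 -170.2  111.9]
yellow [367.2 196.3] [354 183  29  29 466] [205.2 301.8] [186 283  36  32 575] tri [ 617.9 -168.5   65.3] gap 0.541807841961612 depthT [ 611.8 -159.2  112.4] depthC [ 629.8 -171.2   92.4]
zprofile at col 318 [(np.float64(769.0), np.float64(-4.0)), (np.float64(732.0), np.float64(96.0)), (np.float64(720.0), np.float64(92.0)), (np.float64(708.0), np.float64(89.0)), (np.float64(694.0), np.float64(95.0)), (np.float64(682.0), np.float64(93.0)), (np.float64(669.0), np.float64(93.0)), (np.float64(657.0), np.float64(90.0)), (np.float64(645.0), np.float64(86.
[... 455 characters left out ...]
np.float64(733.0), np.float64(91.0)), (np.float64(720.0), np.float64(92.0)), (np.float64(706.0), np.float64(96.0)), (np.float64(693.0), np.float64(100.0)), (np.float64(682.0), np.float64(92.0)), (np.float64(670.0), np.float64(88.0)), (np.float64(657.0), np.float64(89.0)), (np.float64(644.0), np.float64(88.0)), (np.float64(633.0), np.float64(78.0)), (np.float64(619.0), np.float64(81.0)), (np.float64(607.0), np.float64(78.0)), (np.float64(594.0), np.float64(75.0)), (np.float64(582.0), np.float64(69.0)), (np.float64(569.0), np.float64(76.0)), (np.float64(557.0), np.float64(63.0)), (np.float64(544.0), np.float64(61.0)), (np.float64(531.0), np.float64(59.0)), (np.float64(521.0), np.float64(0.0))]
```

View pics/topcrop.png

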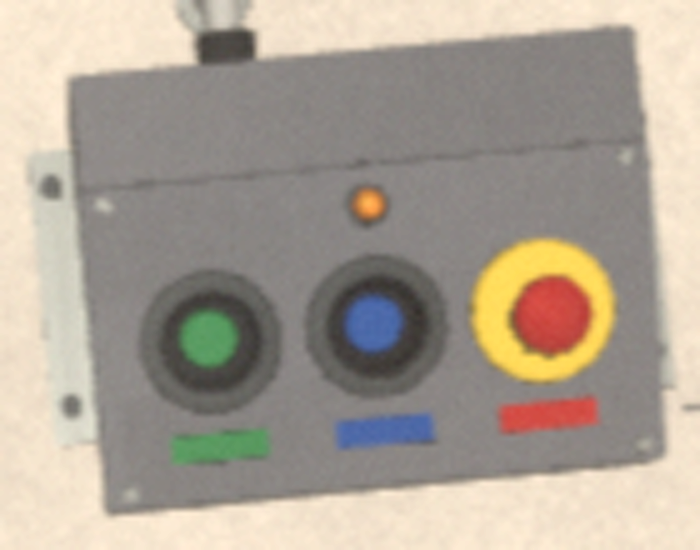

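The crop shows green at (208,338), blue at (373,323), the lamp at (368,204) and red at the right. Green to blue measures 85.1 mm against 85 expected, and the yaw is about 5°. Now I'll work out the approach.

```bash
cat >> h.py <<'E'
from scipy.spatial.transform import Rotation as Ro
def st():
    from plant import robot
    s=robot.state();q=s["eef_rot"];return s,np.array(s["tcp_pos"]),Ro.from_quat([q[1],q[2],q[3],q[0]])
psi=np.arctan2(7.4,84.8)
Rc=Ro.from_euler("z",psi)
d=Rc.apply([np.sin(np.radians(12)),0,-np.cos(np.radians(12))])
def target(k):
    ax=[[0,1,0],[0,-1,0]]
    c,s=np.cos(np.radians(12)),np.sin(np.radians(12))
    zs=[[0,1,0],[0,-1,0],[c,0,s],[-c,0,-s]]
    z=Rc.apply(zs[k]);return Ro.from_matrix(np.c_[d,np.cross(z,d),z])
blue=np.array([610.5,-83.3,67.3]);green=np.array([603.1,1.5,65.])
def row(tip,k):
    s,p,R=st();t=tip-72.6*d
    return np.round(R.inv().apply(t-p),1),np.round((R.inv()*target(k)).as_rotvec(degrees=True),1),t
E
python3 - <<'E'
from h import *
s,p,R=st();print(R.as_matrix().round(2),d)
for k in range(4):print(k,row(blue-d*150,k))
E
```

```text
[[-0.    0.91  0.41]
 [ 0.    0.41 -0.91]
 [-1.   -0.   -0.  ]] [ 0.20712456  0.01807455 -0.9781476 ]
0 (array([  18.6,  479.8, -414.5]), array([-160.1,  -16.9,   -3. ]), array([564.39407374, -87.32339451, 285.03565592]))
1 (array([  18.6,  479.8, -414.5]), array([19. , -2.1, 11.9]), array([564.39407374, -87.32339451, 285.03565592]))
2 (array([  18.6,  479.8, -414.5]), array([-70.7, -10.5,   7.4]), array([564.39407374, -87.32339451, 285.03565592]))
3 (array([  18.6,  479.8, -414.5]), array([108.6,   8.1,  11.5]), array([564.39407374, -87.32339451, 285.03565592]))
```

```bash
python3 -m pendant '[[[0,240,-207,9.5,-1,6,255],[0,240,-207,9.5,-1,6,255],[0,240,-207,9.5,-1,6,255],[0,240,-207,9.5,-1,6,255],[0,240,-207,9.5,-1,6,255],[0,240,-207,9.5,-1,6,255],[0,240,-207,9.5,-1,6,255],[0,240,-207,9.5,-1,6,255]]]'
python3 -c "
from h import *
print(row(blue-d*150,1))"
```

```text
clock: 0.9
tcp_pos: [432.1, -371.0, 303.6]
eef_rot: [0.585, 0.458, 0.535, -0.402]
contact_force: [-0.1, -0.1, 0.7]
finger_gap: 0.0
(array([  38.2,  198. , -240.1]), array([ 9.9, -1.2,  5.9]), array([564.39407374, -87.32339451, 285.03565592]))
```

```bash
python3 -m pendant '[[[38,198,-240,9.9,-1.2,5.9,255],[38,198,-240,9.9,-1.2,5.9,255],[38,198,-240,9.9,-1.2,5.9,255],[38,198,-240,9.9,-1.2,5.9,255],[38,198,-240,9.9,-1.2,5.9,255],[38,198,-240,9.9,-1.2,5.9,255],[38,198,-240,9.9,-1.2,5.9,255],[38,198,-240,9.9,-1.2,5.9,255]]]'
cat > w.py <<'E'
from h import *
from plant import robot
import sys
np.set_printoptions(precision=1,suppress=True)
def wcam():
    s,p,R=st();w=robot.snapshot("wrist")
    M=np.eye(4);M[:3,:3]=R.as_matrix();M[:3,3]=p
    w["world_to_cam"]=np.linalg.inv(M@w["tool_from_camera"]);return w
if __name__=="__main__":
    print(row(blue-d*150,1)); w=wcam();print(w["tool_from_camera"])
    cv2.imwrite("pics/%s.png"%sys.argv[1],cv2.convertScaleAbs(w["pixels"],alpha=1.5))
    import pickle;pickle.dump(w,open("w.pkl","wb"))
E
python3 w.py w1
```

```text
clock: 1.7
tcp_pos: [565.8, -90.9, 284.6]
eef_rot: [0.568, 0.53, 0.467, -0.422]
contact_force: [-0.2, 0.3, 0.5]
finger_gap: -0.0
(array([-0.7, -1. , -3.7]), array([-0.2,  0.2, -0. ]), array([564.4, -87.3, 285. ]))
[[ -0.    0.3  -1.  -68.9]
 [ -0.    1.    0.3  66.1]
 [  1.    0.   -0.   -1.5]
 [  0.    0.    0.    1. ]]
```

View pics/w1.png

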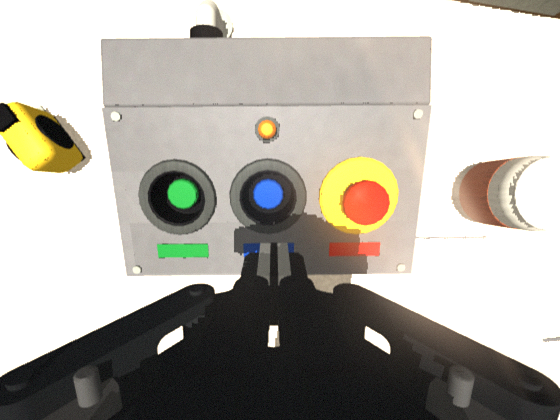

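The wrist view shows blue cap at (267,193), green cap at (182,193), and closed fingertips around (275,255), with the box square in the picture. I'll cross-check the cap positions with these rays.

```bash
python3 - <<'E'
import pickle;from h import *
np.set_printoptions(precision=1,suppress=True)
S=pickle.load(open("s0.pkl","rb"));T,C=S["top"],S["scene"];w=pickle.load(open("w.pkl","rb"))
for k,h,bw,bt,bc in [("blue",(95,130),(235,165,300,225),(322,188,350,214),(222,261,252,288)),("green",(45,85),(150,165,210,225),(290,190,316,216),(252,240,285,268))]:
    cw,sw,_=blob(w,*h,bw);ct,_,_=blob(T,*h,bt);cc,_,_=blob(C,*h,bc)
    print(k,cw,sw,"w-T",tri(w,cw,T,ct),"w-C",tri(w,cw,C,cc),"depth",back(w,*cw),"onz",onz(w,*cw,{"blue":67.3,"green":65}[k]))
# rims: dark ring outer contour, fit ellipse
g=cv2.cvtColor(w["pixels"],cv2.COLOR_BGR2GRAY)
# face/rim geometry: face plane from wrist depth
pts=[]
for v in range(112,160,3):
    for u in list(range(125,240,4))+list(range(300,410,4)):
        if w["z_map"][v,u]>0:pts.append(back(w,u,v))
for v in range(210,235,3):
    for u in range(125,140,3):pts.append(back(w,u,v))
pts=np.array(pts);c=pts.mean(0);n=np.linalg.svd(pts-c)[2][2];n*=np.sign(n[2]);print("face n",n.round(3),-d.round(3),"resid",(abs((pts-c)@n)).mean())
for nm,b,o in(("blue",blue,8),("green",green,12)):print(nm,"cap below face plane", (c-b)@n,"(using given n)",(c-b)@-d,"expect",o)
E
```

```text
blue [267.6 193.6] [253 178  30  32 752] w-T (array([610.7, -81.4,  72.8]), np.float64(2.6277350787861944)) w-C (array([611. , -82. ,  66.3]), np.float64(3.4045257144508634)) depth [611.6 -80.4  68.5] onz [611.6 -80.4  67.3]
green [182.4 193.2] [167 178  32  32 772] w-T (array([604.1,   2.4,  65.8]), np.float64(1.9784296693959436)) w-C (array([605.3,   0.5,  70.8]), np.float64(1.6871569114476095)) depth [604.9   3.6  63.2] onz [605.   3.  65.]
face n [-0.2 -0.   1. ] [-0.2 -0.   1. ] resid 0.5868037660750837
blue cap below face plane 8.510139538786213 (using given n) 8.471627238963618 expect 8
green cap below face plane 10.84194830401389 (using given n) 10.721366720651373 expect 12
```

```bash
sed -i 's/^blue=.*/blue=np.array([611,-82,67.8]);green=np.array([604,2.2,64.])/' h.py; python3 -c "
from h import *
print(row(blue-d*40,1),st()[0]['contact_force'])"
```

```text
(array([109.2,   1. ,  -8. ]), array([-0.4,  0.3,  0. ]), array([587.67777495, -84.03519417, 177.93941984])) [-1.09652181 -0.42715769  0.26312954]
```

```bash
python3 -m pendant '[[[50,1,-8,-0.4,0.3,0,255],[85,1,-8,-0.4,0.3,0,255],[109,1,-8,-0.4,0.3,0,255],[109,1,-8,-0.4,0.3,0,255],[109,1,-8,-0.4,0.3,0,255]]]'
python3 -c "
from h import *
print(row(blue-d*17,1),st()[0]['contact_force'])"; python3 w.py w2
```

```text
clock: 2.25
tcp_pos: [586.9, -86.2, 178.6]
eef_rot: [0.567, 0.53, 0.468, -0.422]
contact_force: [0.4, -0.5, 0.9]
finger_gap: 0.0
(array([23.8,  0.8, -2.1]), array([-0.2,  0. ,  0. ]), array([592.44163974, -83.61947955, 155.44202503])) [ 0.40343803 -0.45630957  0.86106947]
(array([-109.2,    0.7,   -2. ]), array([-0.2,  0. ,  0. ]), array([564.9, -86. , 285.5]))
[[ -0.    0.3  -1.  -68.9]
 [ -0.    1.    0.3  66.1]
 [  1.    0.   -0.   -1.5]
 [  0.    0.    0.    1. ]]
```

View pics/w2.png

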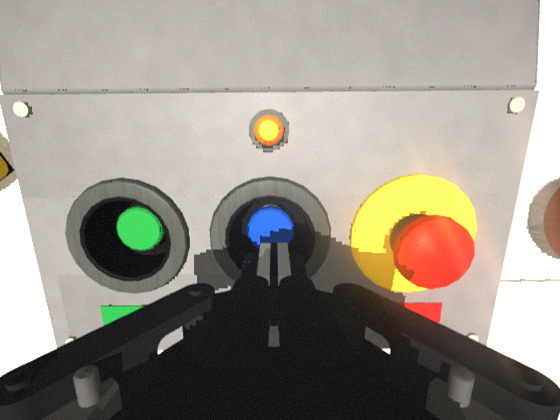

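The wrist view shows the blue cap at (270,230) and the tips at (274,243), a couple of mm toward the red side, which matches the computed correction. I'll correct that and go to just above the mouth.

```bash
python3 -m pendant '[[[12,0.8,-2.1,-0.2,0,0,255],[24,0.8,-2.1,-0.2,0,0,255],[24,0.8,-2.1,-0.2,0,0,255],[24,0.8,-2.1,-0.2,0,0,255]]]'
python3 -c "
from h import *
print(row(blue-d*4,1),st()[0]['contact_force'])"
```

```text
clock: 2.7
tcp_pos: [593.0, -80.2, 154.8]
eef_rot: [0.569, 0.529, 0.47, -0.419]
contact_force: [0.1, -0.3, 0.1]
finger_gap: 0.2
(array([12.2, -0.7,  3.4]), array([ 0.2, -0.1,  0. ]), array([595.13425898, -83.38451042, 142.72610622])) [ 0.06531427 -0.32385959  0.10875458]
```

The pose readings look noisy, so I'll sample several at rest.

```bash
python3 -c "
from h import *
from plant import robot
r=[]
for i in range(8):
    robot.snapshot('top');a=row(blue-d*4,1);r.append(np.r_[a[0],a[1]])
print(np.array(r).round(1),np.mean(r,0))"
```

```text
[[12.5 -1.   3.3  0.2 -0.1 -0. ]
 [12.6 -1.1  3.3  0.2 -0.1 -0. ]
 [12.8 -1.1  3.2  0.2 -0.1 -0. ]
 [12.8 -1.2  3.2  0.2 -0.1 -0. ]
 [12.8 -1.2  3.2  0.2 -0.1 -0. ]
 [12.8 -1.1  3.2  0.2 -0.1 -0. ]
 [12.7 -1.1  3.1  0.2 -0.1 -0. ]
 [12.7 -1.1  3.2  0.2 -0.1 -0. ]] [12.7125 -1.1125  3.2125  0.2    -0.1     0.    ]
```

The arm simply settles slowly, so the earlier wrist pose was mid-motion. I'll re-measure from this settled pose.

```bash
python3 - <<'E'
from w import *
w=wcam();cv2.imwrite("pics/w3.png",cv2.convertScaleAbs(w["pixels"],alpha=1.5))
for n,h,b,z in(("green",(45,85),(60,170,200,300),64),("red",(172,6),(370,180,520,330),105),("lamp",(8,22),(230,80,310,190),88)):
    c,s_,m=blob(w,*h,b);print(n,c,s_,onz(w,*c,z),back(w,*c))
tp=np.array([72.6,0,0,1]);c=np.linalg.inv(w["tool_from_camera"])@tp
print("tip px",w["cx"]+w["fx"]*c[0]/-c[2],w["cy"]+w["fy"]*c[1]/c[2])
E
```

```text
green [130.7 245.1] [ 105  219   55   51 2022] [604.6   3.8  64. ] [604.4   4.1  63.3]
red [475.3 281.8] [ 431  242   89   81 5590] [ 611.2 -165.8  105. ] [ 612.8 -161.3  111.4]
lamp [281.  136.3] [263 117  36  38 895] [669.1 -75.6  88. ] [666.8 -75.5 101.3]
tip px 276.3174019772047 259.75122937520837
```

View pics/w3.png

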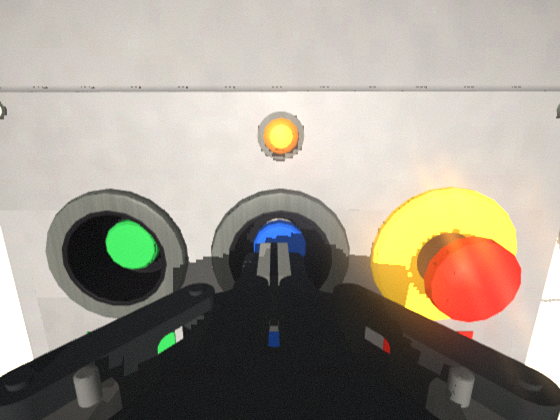

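```bash
python3 - <<'E'
from w import *
w=wcam();R=w["tool_from_camera"];print(w["fx"],w["cx"],w["cy"],R.round(3).tolist())
c=np.linalg.inv(R)@np.array([72.6,0,0,1]);Dt=-c[2]
def X(u,D):return (u-w["cx"])*D/w["fx"]
h,s_,m=blob(w,95,130,(235,190,320,256))
z=w["z_map"];vs=z[232:242,262:296];print(h,s_,"blue depth",np.median(vs),"tip depth",Dt,z[250:258,262:272].mean(),z[250:258,278:286].mean())
D=np.median(vs);print("finger gap lateral",X(274,Dt),"cap lateral",X(s_[0]+s_[2]/2-.5,D))
p,e=back(w,279.5,230),0
s,pp,Rr=st();print("cap pt in tool",Rr.inv().apply(p-pp), "tcp",pp)
# rim outer contour: bright/dark edges along row 250
g=cv2.cvtColor(w["pixels"],cv2.COLOR_BGR2GRAY)
for v in(225,235,245):print(v,g[v,195:260:3],g[v,300:365:3])
E
```

```text
305.80039469648887 273.44372258746375 206.95377888458896 [[-0.0, 0.263, -0.965, -68.879], [-0.0, 0.965, 0.263, 66.14], [1.0, 0.0, -0.0, -1.453], [0.0, 0.0, 0.0, 1.0]]
[280.9 236.1] [ 253  220   53   36 1181] blue depth 168.60983 tip depth 153.8988495845357 135.13806 135.13663
finger gap lateral 0.2799553412092881 cap lateral 3.0635768349682273
cap pt in tool [90.   9.7  1.9] tcp [593.2 -80.4 155.3]
225 [150 150 153 150 150 150 151 150  63  91  95  95  97  90  90  91  62  36
  29  27  40  38] [ 41  43  41  41  38  45  80  90  96  95  96  95  95  87  97 144 148 148
 146 148 152 148]
235 [147 146 151 151 152 150 142  88  95  94  95  91  95  76  35  26  23  26
  38  35  36  75] [ 39  30  30  28  31  30  32  42  42  92  94  94  91  96  95  79 147 144
 146 145 149 153]
245 [149 150 150 150 149 149  81  94  95  90  92  91  38  30  17  23  17  22
  25  23  41  35] [ 41  40  25  23  25  27  27  28  28  35  47  51  88  95  94  90  79 144
 141 147 145 150]
```

Wrist view gives about +2.8 mm in z and −0.5 to 0 in y; the fixed cameras give +3.2 and −1.1. They agree, so I'll use (−0.5, +3.0).

```bash
python3 -m pendant '[[[0,-0.5,3,0,0,0,255],[0,-0.5,3,0,0,0,255],[0,-0.5,3,0,0,0,255],[4,-0.5,3,0,0,0,255],[8,-0.5,3,0,0,0,255],[12,-0.5,3,0,0,0,255],[12,-0.5,3,0,0,0,255],[12,-0.5,3,0,0,0,255]]]'
python3 -m pendant '[[[0,0,0,0,0,0,255],[0,0,0,0,0,0,255],[0,0,0,0,0,0,255]]]'
python3 -c "
from h import *
s,p,R=st();print(row(blue-d*0,1),R.inv().apply(s['contact_force']))"
```

```text
clock: 4.0
tcp_pos: [595.4, -83.2, 143.0]
eef_rot: [0.569, 0.529, 0.47, -0.419]
contact_force: [-0.6, -0.0, -0.2]
finger_gap: 0.4
clock: 4.3
tcp_pos: [595.5, -83.2, 143.5]
eef_rot: [0.569, 0.529, 0.469, -0.419]
contact_force: [0.7, 0.3, 0.4]
finger_gap: 0.1
(array([ 4.7, -0.6,  0.1]), array([ 0.2, -0.1, -0. ]), array([595.9627572 , -83.31221223, 138.81351581])) [-0.24116493  0.79199463 -0.20027637]
```

```bash
f(){ python3 -c "
from h import *
s,p,R=st();print('ahead of blue0:',(p-(blue-72.6*d))@d,'F tool',R.inv().apply(s['contact_force']).round(1))"; }
python3 -m pendant '[[[1,0,0,0,0,0,255],[2,0,0,0,0,0,255],[3,0,0,0,0,0,255],[4,0,0,0,0,0,255],[4,0,0,0,0,0,255]]]' | grep force; f
python3 -m pendant '[[[1,0,0,0,0,0,255],[2,0,0,0,0,0,255],[3,0,0,0,0,0,255],[3,0,0,0,0,0,255]]]' | grep force; f
python3 -m pendant '[[[1,0,0,0,0,0,255],[2,0,0,0,0,0,255],[2,0,0,0,0,0,255]]]' | grep force; f
```

```text
contact_force: [0.4, 0.4, -0.2]
ahead of blue0: -0.4694134477396395 F tool [ 0.3  0.4 -0.4]
contact_force: [-0.4, -0.6, 1.7]
ahead of blue0: 2.563792048426562 F tool [-1.8 -0.1  0.6]
contact_force: [-0.5, -0.7, 2.0]
ahead of blue0: 4.648039335171559 F tool [-2.1 -0.1  0.6]
```

```bash
cat > f.py <<'E'
from h import *
s,p,R=st();print('ahead of blue0:',(p-(blue-72.6*d))@d,'F tool',R.inv().apply(s['contact_force']).round(1),s['clock'])
E
python3 -m pendant '[[[1,0,0,0,0,0,255],[2,0,0,0,0,0,255],[2,0,0,0,0,0,255]]]' | grep force; python3 f.py
python3 -m pendant '[[[1,0,0,0,0,0,255],[2,0,0,0,0,0,255],[2,0,0,0,0,0,255]]]' | grep force; python3 f.py
python3 -m pendant '[[[1,0,0,0,0,0,255],[2,0,0,0,0,0,255],[2,0,0,0,0,0,255]]]' | grep force; python3 f.py
```

```text
contact_force: [-3.1, -0.3, 10.0]
ahead of blue0: 5.644155868167176 F tool [-10.4  -0.9  -0. ] 5.8
contact_force: [-9.5, 0.3, 26.1]
ahead of blue0: 5.831034727050244 F tool [-27.5  -3.8  -1.2] 6.1
contact_force: [-15.7, 1.4, 41.2]
ahead of blue0: 6.006472760025483 F tool [-43.5  -6.5  -2.9] 6.4
```

Hard stop 7 mm past first contact, at about 43 N. Now I'll back straight out and check.

```bash
python3 -m pendant '[[[-8,0,0,0,0,0,255],[-20,0,0,0,0,0,255],[-45,0,0,0,0,0,255],[-65,0,0,0,0,0,255],[-65,0,0,0,0,0,255],[-65,0,0,0,0,0,255]]]'
python3 -m pendant '[[[0,0,-60,0,0,0,255],[0,0,-85,0,0,0,255],[0,0,-85,0,0,0,255],[0,0,-85,0,0,0,255],[0,0,-85,0,0,0,255],[0,0,-85,0,0,0,255],[0,0,-85,0,0,0,255],[0,0,-85,0,0,0,255]]]'
python3 - <<'E'
from w import *
w=wcam();cv2.imwrite("pics/w4.png",cv2.convertScaleAbs(w["pixels"],alpha=1.5))
s,p,R=st();print(row(green-d*22,1))
for n,h,b in(("green",(45,85),(200,150,340,300)),("blue",(95,130),(350,170,500,300))):
    c,s_,m=blob(w,*h,b);P=np.array([back(w,u,v) for v,u in np.argwhere(cv2.erode(m.astype(np.uint8),np.ones((5,5)))>0)])
    q=np.median(P,0);print(n,c,s_,q,"tool",R.inv().apply(q-p),"along d rel blue0",(q-blue)@d)
E
```

```text
clock: 7.0
tcp_pos: [585.2, -84.1, 192.3]
eef_rot: [0.569, 0.529, 0.469, -0.419]
contact_force: [0.1, 0.5, -0.7]
finger_gap: -0.0
clock: 7.8
tcp_pos: [577.4, -0.6, 192.3]
eef_rot: [0.569, 0.529, 0.469, -0.42]
contact_force: [-0.6, 0.2, -0.4]
finger_gap: -0.0
(array([36.5, -0.6, -0.2]), array([ 0.1, -0.1, -0. ]), array([584.4,   0.5, 156.5]))
green [272.1 221.9] [ 251  201   43   42 1444] [605.2   4.3  64.3] tool [131.1   0.8  -2.1] along d rel blue0 3.837144973246272
blue [393.4 221.3] [ 371  200   45   43 1413] [612.7 -79.7  61.2] tool [134.1   0.1  82.3] along d rel blue0 6.889097441994706
```

View pics/w4.png

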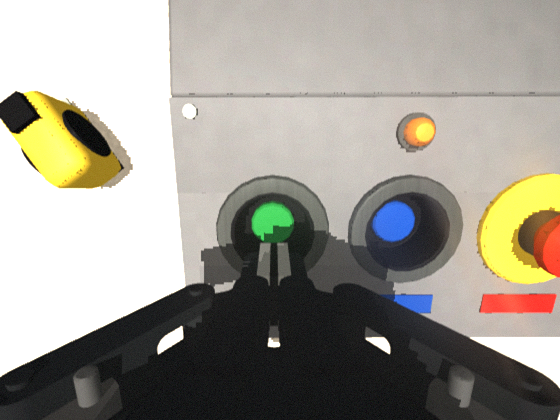

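The picture shows blue at (393,221), sunk in its well. Its measured depth is 3.05 mm below the resting green cap, and 21−18 = 3 is expected, so it is home and staying in. Green is at (272,222). I'll go into its well.

```bash
python3 -m pendant '[[[20,0,-0.7,0,0,0,255],[36,0,-0.7,0,0,0,255],[36,0,-0.7,0,0,0,255],[36,0,-0.7,0,0,0,255],[40,0,-0.7,0,0,0,255],[46,0,-0.7,0,0,0,255],[52,0,-0.7,0,0,0,255],[52,0,-0.7,0,0,0,255]]]'
python3 -m pendant '[[[0,0,0,0,0,0,255],[0,0,0,0,0,0,255],[0,0,0,0,0,0,255]]]' |grep force
python3 f.py; python3 -c "
from h import *
print(row(green,1))"
```

```text
clock: 8.65
tcp_pos: [587.9, 2.3, 140.7]
eef_rot: [0.569, 0.529, 0.47, -0.42]
contact_force: [0.1, 0.6, -0.1]
finger_gap: 0.2
contact_force: [0.2, -0.8, -0.1]
ahead of blue0: -2.830167758698175 F tool [0.1 0.1 0.8] 8.95
(array([ 6.6, -0.8,  1.4]), array([ 0.2, -0.1, -0. ]), array([588.9627572 ,   0.88778777, 135.01351581]))
```

```bash
python3 -m pendant '[[[1,0,0.8,0,0,0,255],[2.5,0,0.8,0,0,0,255],[4,0,0.8,0,0,0,255],[5.5,0,0.8,0,0,0,255],[7,0,0.8,0,0,0,255],[8,0,0.8,0,0,0,255],[8,0,0.8,0,0,0,255]]]'|grep force;python3 f.py
python3 -m pendant '[[[1,0,0,0,0,0,255],[2,0,0,0,0,0,255],[3,0,0,0,0,0,255],[3,0,0,0,0,0,255]]]' | grep force; python3 f.py
python3 -m pendant '[[[1,0,0,0,0,0,255],[2,0,0,0,0,0,255],[2,0,0,0,0,0,255]]]' | grep force; python3 f.py
```

```text
contact_force: [-0.6, -0.5, 3.0]
ahead of blue0: 5.341842172707183 F tool [-3.  -0.   0.4] 9.65
contact_force: [-0.7, -0.3, 4.6]
ahead of blue0: 8.34092058829043 F tool [-4.7  0.3  0.2] 10.05
contact_force: [-6.5, -0.2, 18.2]
ahead of blue0: 8.739372604060392 F tool [-19.1  -2.5  -0.4] 10.35
```

At 8.7 mm, as predicted, the force jumps past the spring's 5 N to 19 N: the hard stop. I'll retract clear and check.

```bash
python3 -m pendant '[[[0,0,0,0,0,0,255],[-8,0,0,0,0,0,255],[-25,0,0,0,0,0,255],[-60,0,0,0,0,0,255],[-100,0,0,0,0,0,255],[-100,0,0,0,0,0,255],[-100,0,0,0,0,0,255],[-100,0,0,0,0,0,255]]]'
python3 -m pendant '[[[0,0,0,0,0,0,255],[0,0,0,0,0,0,255],[0,0,0,0,0,0,255],[0,0,0,0,0,0,255]]]'|grep force
python3 - <<'E'
from w import *
w=wcam();cv2.imwrite("pics/w5.png",cv2.convertScaleAbs(w["pixels"],alpha=1.5))
Q=[]
for n,h,b in(("green",(45,85),(200,130,340,235)),("blue",(95,130),(320,130,460,235))):
    c,s_,m=blob(w,*h,b);P=np.array([back(w,u,v) for v,u in np.argwhere(cv2.erode(m.astype(np.uint8),np.ones((5,5)))>0)])
    q=np.median(P,0);Q.append(q);print(n,c,s_,q)
print("blue deeper by",(Q[1]-Q[0])@d)
E
```

```text
clock: 11.15
tcp_pos: [569.7, -0.2, 225.6]
eef_rot: [0.569, 0.529, 0.47, -0.42]
contact_force: [-0.1, 0.3, -0.7]
finger_gap: -0.1
contact_force: [0.2, 1.0, -0.1]
green [273.7 208.7] [ 256  190   37   38 1101] [604.9   4.3  64.2]
blue [378.2 207.7] [ 359  189   39   38 1108] [613.  -79.6  61.2]
blue deeper by 3.1633211739774802
```

View pics/w5.png

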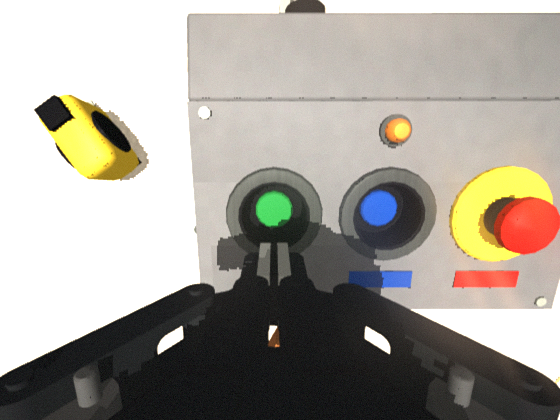

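Green at (274,209) has come back out and blue at (378,208) is still home, 3.2 mm deeper. Red and the tape measure are undisturbed, and the arm is clear. I'll hand it in.

```bash
python3 -c "
from plant import robot
print(robot.state()['clock'],robot.close_job())"
```

```text
the job is handed in; nothing more can be done
11.6 None
```

The job is done and handed in at 11.6 s. I pressed blue reset home with the closed fingertips, then pressed green start to its stop and let it spring back.

- **Blue reset:** it met a hard stop about where the 7 mm travel should end, at a peak of about 43 N at the fingertips. That is above the 40 N figure, but that limit is for the arm and gripper body, and it is well below the 120 N wrist limit. After both presses its cap still sat 3.2 mm below the resting green cap (3 mm expected), so it is in and staying in.
- **Green start:** the force rose along its spring to 4.7 N, then jumped to 19 N at the hard stop, 3 mm deeper than blue's as expected. The last picture shows it back at its resting depth.
- **Surroundings:** I kept clear of the red button, and the last picture shows it and the tape measure looking undisturbed. The tin and the two blocks are not in that last view; the arm did not go near them low down. At the end the arm was touching nothing.
- **Disagreements:** the first wrist-camera positions were off by 2–3 mm because the arm was still settling. A settled re-measurement of blue agreed with the fixed cameras to about 1 mm, and I used that. On first contact the blue cap seemed to sit about 1.3 mm higher than the cameras had put it.

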